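Dose detergent from the fuller pump jug

ROBOT

A 6-joint arm with a two-finger parallel gripper is mounted at the origin on a cart in front of the work surface, level with it; the furniture and walls round the work are solid. World frame = base frame: x ahead of the robot, y to its left, z up, the work surface at z = 0. Lengths are in m, angles in rad, forces in N, time in s.
With the tool pointing down it reaches from about 0.35 to 0.85 m from the base axis. Payload 8.1 kg.
Tool frame: the origin (TCP) lies at the very end of the fingers, on their centre line; the grasp point (between the pads) lies 19 mm behind it; z points along the fingers, y is the line along which they close (so a half turn about z gives the same grasp; the last joint's range is limited). The gripper opens to 85 mm and grips with 20 to 120 N. Pads are 22 mm wide; open, the fingers measure 114 mm over their backs; the gripper's body (76 mm by 85 mm) begins 54 mm behind the grasp point. The pads swing forward as they close: fully open they stand 13 mm farther back than shut.
Start: joints at [-1.369, 0.13, 1.488, -0, 1.523, -0.085], TCP at [0.17, -0.575, 0.198] pointing down, gripper open.
Joint ranges: [-2.96, 2.96], [-0.89, 2.26], [0.02, 2.5], [-1.34, 4.48], [0, 2.73], [-2.66, 2.66]. Speed limits (rad/s): [2.39, 2.39, 2.79, 3.14, 3.14, 3.14].

INTERFACE

Orientations are given as [roll, pitch, yaw] about the fixed x, y, z axes, in that order (R = Rz(yaw) Ry(pitch) Rx(roll)).
In Python, from station import ctrl gives the robot as it stands. The module is installed in compiled form; this text tells all that it offers.
- The arm moves only by the shell command python3 -m jog 'ROWS' [OPENING] [FORCE]. ROWS is a JSON object of lists of equal length, an entry for each row: "translation": the shift along the tool's x, y, z in mm, a list of three; "twist": the turn about the tool's z in degrees. In form: {"translation": [[tx, ty, tz], ...], "twist": [twist, ...]}. A call has 1 to 12 rows; each row shifts and turns the commanded pose from where the row before left it, along the tool's axes as they then stand; what a row does not reach is not made up. A row lasts 1/8 s, in which the tool goes at most 62.5 mm and 10.7 degrees, less where a joint would pass 70% of its speed; a pose out of reach is approached as far as the arm can. A call is refused whole if a number of a shift passes 62.5 or a number of a turn 10.7, either way. A call with a gripper value outside its range is refused whole. OPENING is the finger opening in mm, from 0 to 85.4, set as the call begins (- or left out, the last holds). The fingers move at their own pace and stop on an object; FORCE is the grip in N (left out, the last holds). Time passes only in rows, so rows that do not move let the fingers close. It gives the time, the measured TCP pose, the force, the opening and the grip force at its end, in the units of the state.
- ctrl.observe(): the state, without advancing time (a new reading comes with each control period).
- ctrl.capture(name): name is "side" or "top" or "wrist"; returns a dict with "color" (400x640x3 uint8, red, green, blue), "fx", "fy", "cx", "cy" (pixels), "eye" and "rotation" of the camera in the world; the wrist camera has in their place "mount" (4x4, takes a point from camera to tool coordinates, whose origin is the TCP and whose axes are the flange's). Camera axes: x right, y up, looking along -z (the intrinsics and any distortion apply to the point x, -y, -z); pixel columns grow to the right and rows downward; lengths in m; the calibration is good to about 2 mm. The wrist camera is an equidistant fisheye: a pixel r from the principal point sees the ray r / f radians off the axis. A picture is of the moment at which its call begins: read the wrist's pose just before it. There is no depth.
- ctrl.job_done(): hands the job in; it is judged then, once.
The state is a dict: "t": time; "joint_positions": joint angles; "qd": joint speeds; "effort": joint torques, N m; "tcp_pos": TCP position; "orientation": TCP orientation; "contact_force": force on the tool from outside, world axes, zero at the start; "moment": the same for the moment, N m; "grip_width": finger opening in m; "gripper_force": force on a finger pad.
Only numpy, scipy, OpenCV 4.12 (cv2) and the standard library are available. Lean on these libraries where they do the work, as an engineer would, in place of code of your own. Each camera call takes 0.05 s, during which the arm holds its last target. There are 200 camera calls.

TASK

Two handled jugs of detergent with dosing pumps stand towards the back of the folding table; they look alike, but one is nearly used up and its pump would only spit air. Lift them by their handles to feel which is the fuller, setting each back upright where it stood, and stand the white scoop on the table with its bowl under the spout of the fuller jug. Then, with the scoop there, press that jug's pump head right down to its stop for a full dose and let it come all the way up again; leave the other pump unpressed and the bystanders where they are.

Things in the scene. Friction and masses are not known exactly. Their poses are not given: they have to be found in the camera images.
- jug_k: one of two loose, identical-looking white flat-sided jugs, 150 long (x) x 76 wide (y), shoulder 102 high, level handle bar along x above the rear, grey dosing pump at the front end. Origin: centre of underside; z up; -x is the pump end, where the spout points. Nearly empty 0.2-0.35 kg, well filled 0.6-1.0 kg; either may be the fuller. Centre of mass within 10 of the origin's vertical
- jug_k_grip (a point): middle of the straight part of the handle bar of jug_k, on the bar's axis, 14 behind the jug's origin and 133.5 above the table; the straight part is 54 long, 18 thick, with 22 of free space under it
- jug_k_head (a point): centre of the top of the pump head of jug_k: a grey disc of 35 diameter, 154 above the table when up and 136 when down, 50 in front of the jug's origin. Moves with the head
- jug_k_spout (a point): mouth of the pump spout of jug_k, opening downward, 123 in front of the jug's origin (48 clear of its front), 128 above the table when the pump is up, 110 when down. The spout is a bar 11 thick. Moves with the head
- jug_k_pump (a joint): stroke of the pump of jug_k in m: 0 up, 0.018 with the head down on its collar (the stop). The spring resists with 4 N at first and 12 N at the stop, and lifts the head again when it is let go
- jug_m: one of two loose, identical-looking white flat-sided jugs, 150 long (x) x 76 wide (y), shoulder 102 high, level handle bar along x above the rear, grey dosing pump at the front end. Origin: centre of underside; z up; -x is the pump end, where the spout points. Nearly empty 0.2-0.35 kg, well filled 0.6-1.0 kg; either may be the fuller. Centre of mass within 10 of the origin's vertical
- jug_m_grip (a point): middle of the straight part of the handle bar of jug_m, on the bar's axis, 14 behind the jug's origin and 133.5 above the table; the straight part is 54 long, 18 thick, with 22 of free space under it
- jug_m_head (a point): centre of the top of the pump head of jug_m: a grey disc of 35 diameter, 154 above the table when up and 136 when down, 50 in front of the jug's origin. Moves with the head
- jug_m_spout (a point): mouth of the pump spout of jug_m, opening downward, 123 in front of the jug's origin (48 clear of its front), 128 above the table when the pump is up, 110 when down. The spout is a bar 11 thick. Moves with the head
- jug_m_pump (a joint): stroke of the pump of jug_m in m: 0 up, 0.018 with the head down on its collar (the stop). The spring resists with 4 N at first and 12 N at the stop, and lifts the head again when it is let go
- scoop: white soap scoop, loose, 30 g, 131 long: round bowl 62 in diameter, 47 high, open at the top (mouth 54 inside); flat handle 16 wide, 4 thick, 42 to 46 above the table, sticking out along its own -y. Origin: on the table under mid-length; bowl centre 34.5 along +y, handle end 66 along -y
- scoop_bowl (a point): centre of the scoop's mouth, 47 above its underside
- scoop_grip (a point): a good place to pinch the scoop's handle, 64.5 from the bowl centre along the handle, 44 above its underside
- masking_tape: roll of masking tape, 96 in diameter, 25 high, lying flat; a bystander. Origin: centre of the underside
- lint_roller: lint roller with a blue handle, 199 long (its own y), 45 thick, lying; a bystander. Origin: under its middle
- scrub_brush: wooden scrub brush, 152 long (its own y), 56 wide, 46 high; a bystander at the right end of the table. Origin: under its middle
Things that resemble listed ones, but are neither listed nor needed, are in the scene too. Leave any orange look-alike of the scoop alone.

How it is judged:
On the way, in this order (a step that is already met when the one before it is completed fails the run):
1. the fuller jug is lifted clear of the table (height (world z) of jug_m above 0.01 m), for 0.2 s.
2. the scoop stands on the table with its bowl under the spout of the fuller jug, which is back on the table (horizontal distance between jug_m_spout and scoop_bowl below 0.024 m and height (world z) of scoop below 0.008 m and angle between scoop's own z axis and vertical below 0.15 rad and height (world z) of jug_m below 0.006 m), for 0.2 s.
3. the fuller jug's pump is pressed to its stop with the scoop under the spout (horizontal distance between jug_m_spout and scoop_bowl below 0.024 m and height (world z) of scoop below 0.008 m and angle between scoop's own z axis and vertical below 0.15 rad and value of joint jug_m_pump above 0.0165 m), for 0.1 s.
At the end, for the whole second after the job is handed in: The scoop stands upright on the table, its bowl centre within 24 mm (seen from above) of the spout of the fuller jug; both pumps are up (within 2 mm); both jugs stand upright on the table, each within 60 mm of where it stood; all at rest (all of step 2 and height (world z) of jug_k below 0.006 m and angle between each of jug_k, jug_m's own z axis and vertical below 0.08 rad and distance of each of jug_k, jug_m from where it was at the start of the episode below 0.06 m and linear speed of each of jug_k, jug_m, scoop below 0.02 m/s and value of joint each of jug_m_pump, jug_k_pump below 0.002 m); the robot touches nothing.
It fails at once if the pump of the nearly empty jug is pressed (6 mm or more) (value of joint jug_k_pump above 0.006 m).
It fails at once if the fuller jug's pump is pressed (6 mm or more) while the scoop is not under its spout (value of joint jug_m_pump above 0.006 m and horizontal distance between jug_m_spout and scoop_bowl above 0.03 m).
It fails at once if a jug is tipped over (past about 34 degrees) (angle between any of jug_k, jug_m's own z axis and vertical above 0.6 rad).
It fails at once if the masking tape, lint roller or scrub brush is pushed more than 40 mm from its place (distance of any of masking_tape, lint_roller, scrub_brush from where it was at the start of the episode above 0.04 m).
It also fails if it takes over 72 s, if anything falls off the work surface, if the arm or the gripper's body presses on something with over 40 N, if the wrist force passes 120 N, or if a joint passes its speed limit or range.

## Working session

There is one attempt and no reset: what is moved stays moved. The work goes in short steps, Python scripts to look and compute and a shell command to move; the robot and the scene stay as the last step left them, time stands still between calls to the robot, and variables do not carry over. Pictures are saved under pics/ and viewed, at most 10 in all, crops included, and the job is handed in when it is done.

```bash
mkdir -p pics; cat > h.py <<'E'
import numpy as np, cv2
from station import ctrl
from scipy.spatial.transform import Rotation as R
def snap(n,f):
    s=ctrl.observe(); c=ctrl.capture(n); cv2.imwrite('pics/'+f+'.png',c['color'][:,:,::-1]); 
    import pickle; pickle.dump((s,c),open('pics/'+f+'.pkl','wb')); return s,c
def load(f):
    import pickle; return pickle.load(open('pics/'+f+'.pkl','rb'))
def ray(sc,u,v):
    s,c=sc; a=(u-c['cx'])/c['fx']; b=(v-c['cy'])/c['fy']
    if 'mount' in c:
        r=np.hypot(a,b); k=np.sin(r)/r if r>1e-9 else 1
        d=np.array([a*k,-b*k,-np.cos(r)]); M=np.array(c['mount'])
        T=R.from_euler('xyz',s['orientation']).as_matrix()
        return np.array(s['tcp_pos'])+T@M[:3,3], T@M[:3,:3]@d
    return np.array(c['eye']), np.array(c['rotation'])@np.array([a,-b,-1.])
def onz(sc,u,v,z):
    o,d=ray(sc,u,v); return o+d*(z-o[2])/d[2]
def tri(A,B):
    (o,d),(p,e)=A,B; d=d/np.linalg.norm(d); e=e/np.linalg.norm(e)
    t=np.linalg.lstsq(np.c_[d,-e],p-o,rcond=None)[0]; a=o+d*t[0]; b=p+e*t[1]
    return (a+b)/2, np.linalg.norm(a-b)
E
python3 - <<'E'
from h import *
for n in('top','side','wrist'):
    s,c=snap(n,n+'0'); print(n,{k:(v if not hasattr(v,'shape') else np.round(v,3).tolist()) for k,v in c.items() if k!='color'})
print(s)
E
```

```text
top {'fx': 466.96581821513155, 'fy': 466.96581821513155, 'cx': 321.52401525293743, 'cy': 197.27680744777643, 'eye': [0.362, 0.022, 1.676], 'rotation': [0.104, 0.009, -1.584]}
side {'fx': 494.05414609567833, 'fy': 494.05414609567833, 'cx': 322.26928714532187, 'cy': 193.48395459387322, 'eye': [-0.215, -1.281, 1.22], 'rotation': [0.939, 0.003, -0.525]}
wrist {'fx': 309.70691628693146, 'fy': 309.70691628693146, 'cx': 314.51821640060274, 'cy': 201.72456202912318, 'mount': [[-0.001, 0.953, 0.304, 0.077], [1.0, 0.001, 0.001, -0.0], [0.001, 0.304, -0.953, -0.176], [0.0, 0.0, 0.0, 1.0]]}
{'t': 0.1, 'joint_positions': array([-1.36942296e+00,  1.31071413e-01,  1.48916566e+00,  2.50665508e-05,
        1.52298065e+00, -8.53809240e-02]), 'qd': array([ 9.00239150e-04, -2.02932897e-03, -3.25946105e-03, -1.28404673e-04,
       -6.04098118e-06,  1.67204954e-03]), 'effort': array([ 9.25953318e-04, -5.70953178e+01, -5.01940334e+01, -2.21225068e-04,
        8.11328500e-03,  1.50689573e-05]), 'tcp_pos': array([ 0.1696388 , -0.57496109,  0.19736045]), 'orientation': array([-3.13997564e+00, -1.63526087e-04,  2.86752939e-01]), 'contact_force': array([ 0.40010743, -0.22842714,  0.27947637]), 'moment': array([ 0.08801665,  0.03386893, -0.00379431]), 'gripper_force': 0.0, 'grip_width': 0.08521672828227003}
```

```bash
sed -i "s/np.array(c\['rotation'\])@/R.from_euler('xyz',c['rotation']).as_matrix()@/" h.py
```

```text
(no output)
```

View pics/top0.png

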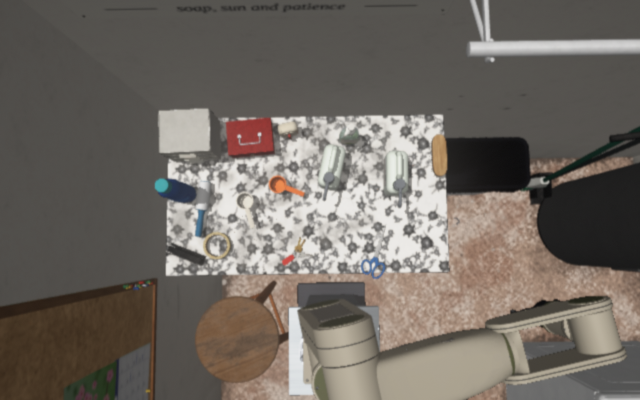

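View pics/side0.png

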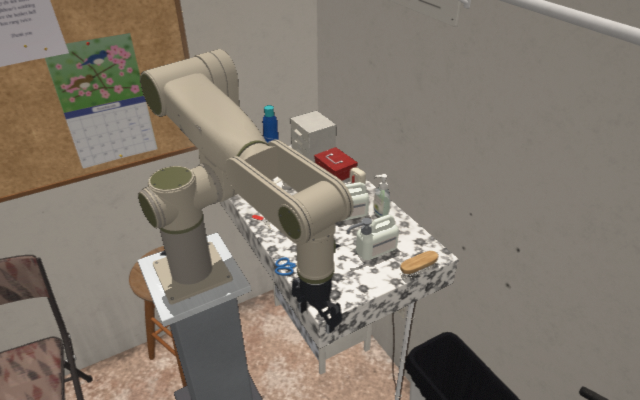

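The top view shows two jugs around (332,167) and (397,172), spouts pointing towards the robot. The orange scoop is at (285,187), a white scoop-like thing at (246,202), tape at (217,245), lint roller at (201,213), brush at (439,155). In the side view the arm hides much of the left of the table. I'll take an enlarged crop to confirm.

```bash
python3 - <<'E'
from h import *
s,c=load('top0'); im=c['color'][110:280,160:450,::-1]
cv2.imwrite('pics/crop.png',cv2.resize(im[0:120,60:260],None,fx=4,fy=4,interpolation=cv2.INTER_CUBIC))
for u,v in[(332,167),(397,172),(246,202),(165,113),(447,275)]: print(onz((s,c),u,v,0.05).round(3))
E
```

```text
[ 0.639 -0.005  0.05 ]
[ 0.618 -0.233  0.05 ]
[0.519 0.298 0.05 ]
[0.843 0.59  0.05 ]
[ 0.257 -0.394  0.05 ]
```

View pics/crop.png

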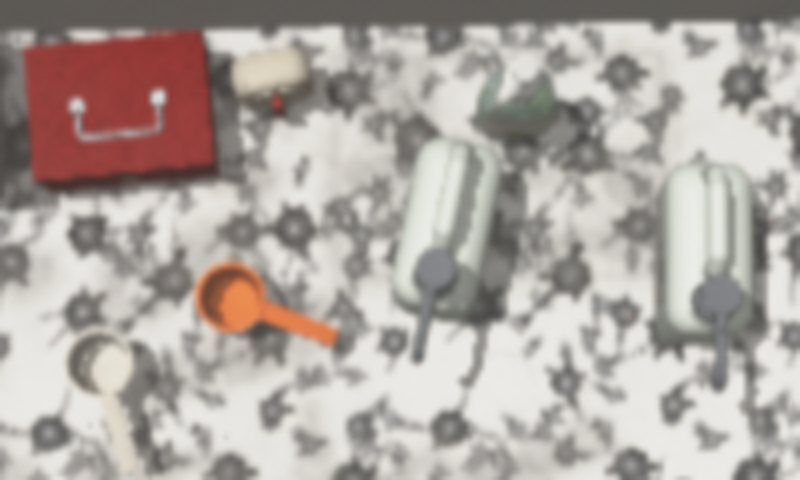

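The white scoop is at crop (100,365), full image (245,201), with its handle towards (252,227). It is white with a round bowl and a flat handle, so it matches the description. The other scoop, at (279,185), is orange and is the look-alike. Next I go for a wrist view over the jugs.

```bash
python3 -m jog '{"translation":[[40,-38,-15],[40,-38,-15],[40,-38,-15],[40,-38,-15],[40,-38,-15],[40,-38,-15],[40,-38,-15],[40,-38,-15],[40,-38,-15],[40,-38,-15],[0,0,0],[0,0,0]],"twist":[0,0,0,0,0,0,0,0,0,0,8.2,8.2]}' 85
python3 -m jog '{"translation":[[0,0,0],[0,0,0]],"twist":[0,0]}' 
python3 - <<'E'
from h import *
t=load('top0'); w=snap('wrist','w1'); snap('side','side1')
P=lambda x,y:(220+x/4,110+y/4)
for n,p,z in[('headL',(437,270),.154),('tipL',(418,357),.13),('headR',(717,300),.154),('tipR',(718,385),.13),('bowl',(100,365),.047),('hend',(127,470),.045)]: print(n,onz(t,*P(*p),z).round(3))
print(w[0]['tcp_pos'],w[0]['orientation'])
E
```

```text
t: 1.65
tcp_pos: [0.4462, -0.0968, 0.3483]
orientation: [3.142, 0.0, -0.002]
contact_force: [-0.3, 0.0, -0.1]
grip_width: 0.0851
gripper_force: 0.0
t: 1.9
tcp_pos: [0.4458, -0.098, 0.3481]
orientation: [-3.141, 0.0, 0.003]
contact_force: [0.2, -0.8, -0.2]
grip_width: 0.0847
gripper_force: 0.0
headL [0.586 0.007 0.154]
tipL [0.517 0.023 0.13 ]
headR [ 0.558 -0.223  0.154]
tipR [ 0.49  -0.225  0.13 ]
bowl [0.522 0.302 0.047]
hend [0.43  0.279 0.045]
[ 0.44578711 -0.09796205  0.34811611] [-3.14142171e+00  2.93069764e-04  3.43065507e-03]
```

View pics/w1.png

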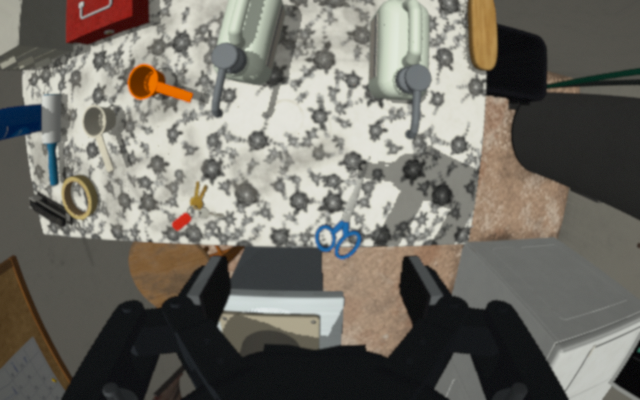

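The wrist view shows head L at about (229,57) with its tip at (217,112), and head R at (414,77) with its tip at (414,134). The scoop bowl is at (97,121) and its handle end at (109,166). I'll refine with masks and a second, more forward wrist view.

```bash
python3 -m jog '{"translation":[[50,0,0],[50,0,0],[40,0,0],[0,0,0],[0,0,0]],"twist":[0,0,0,0,0]}' 
python3 - <<'E'
from h import *
t=load('top0');w=load('w1');v=snap('wrist','w2');P=lambda x,y:(220+x/4,110+y/4)
for n,p,q in[('headL',(437,270),(229,57)),('tipL',(418,357),(217,112)),('headR',(717,300),(414,77)),('tipR',(718,385),(414,134)),('bowl',(100,365),(97,121)),('hend',(127,470),(109,166))]:
    X,e=tri(ray(t,*P(*p)),ray(w,*q)); print(n,X.round(4),e.round(4))
print(v[0]['tcp_pos'],v[0]['orientation'])
E
```

```text
t: 2.62
tcp_pos: [0.5856, -0.098, 0.348]
orientation: [-3.141, 0.001, 0.001]
contact_force: [-0.4, -0.8, -0.2]
grip_width: 0.0851
gripper_force: 0.0
headL [0.5871 0.0065 0.1488] 0.0001
tipL [0.5172 0.0238 0.1443] 0.0037
headR [ 0.5649 -0.2289  0.1176] 0.0044
tipR [ 0.4903 -0.225   0.1363] 0.0022
bowl [0.5233 0.3035 0.0414] 0.001
hend [0.434  0.2804 0.0449] 0.0086
[ 0.58558072 -0.09795671  0.34804062] [-3.14147261e+00  8.75928698e-04  1.15262594e-03]
```

View pics/w2.png

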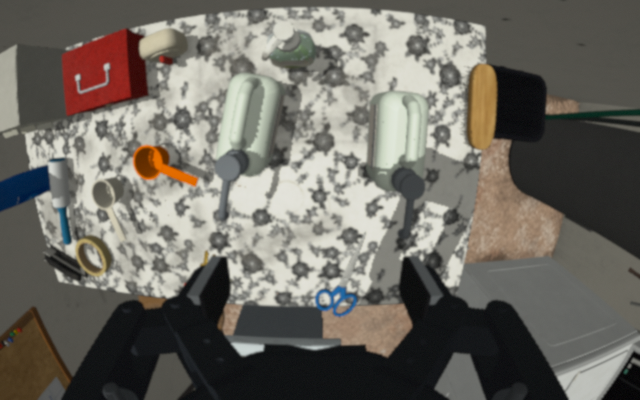

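```bash
cat > heads.py <<'E'
from h import *
def disc(f,u,v,r=26,k=15):
    sc=load(f); im=sc[1]['color'].astype(int); g=im.sum(2)/3
    m=((g<140)&(abs(im[:,:,0]-im[:,:,2])<40)).astype(np.uint8)
    z=np.zeros_like(m); z[max(0,v-r):v+r,u-r:u+r]=m[max(0,v-r):v+r,u-r:u+r]
    z=cv2.morphologyEx(z,cv2.MORPH_OPEN,cv2.getStructuringElement(cv2.MORPH_ELLIPSE,(k,k)))
    cs=cv2.findContours(z,0,2)[0]; c=max(cs,key=cv2.contourArea); return cv2.minEnclosingCircle(c)
E
python3 - <<'E'
from heads import *
w=load('w1');v=load('w2');t=load('top0')
for n,p,q,tt in [('L',(229,57),(232,163),(329,177)),('R',(414,77),(407,182),(399,185))]:
    a=disc('w1',*p);b=disc('w2',*q); c=disc('top0',*tt,r=10,k=7); print(a,b,c)
    for A,B in((ray(w,*a[0]),ray(v,*b[0])),(ray(w,*a[0]),ray(t,*c[0])),(ray(v,*b[0]),ray(t,*c[0]))): print(n,tri(A,B))
    print(onz(w,*a[0],.154),onz(v,*b[0],.154),onz(t,*c[0],.154))
for n,a,b in [('tipL',(217,112),(221,215)),('tipR',(414,134),(407,233)),('bowl',(97,121),(108,192)),('hend',(109,166),(125,241))]: print(n,tri(ray(w,*a),ray(v,*b)))
for n,b in [('LbarF',(236,145)),('LbarR',(247,87)),('RbarF',(409,165)),('RbarR',(416,102))]: print(n,onz(v,*b,.1425))
for f,box in(('w2',(60,270,140,460)),('w1',(0,160,70,260))):
    pass
im=load('w2')[1]['color'][60:260,80:440,::-1]; cv2.imwrite('pics/c2.png',cv2.resize(im,None,fx=2.2,fy=2.2,interpolation=cv2.INTER_CUBIC))
E
```

```text
((235.63290405273438, 57.11392593383789), 27.566749572753906) ((235.63954162597656, 163.5), 22.3276424407959) ((331.5, 179.5), 7.905794143676758)
L (array([0.5895841 , 0.00476756, 0.12987745]), np.float64(0.003547369471634269))
L (array([ 0.58362384, -0.00111793,  0.14642369]), np.float64(0.006059532948263787))
L (array([0.58630258, 0.00274683, 0.12955036]), np.float64(0.01009860778228657))
[ 0.58540928 -0.00322324  0.154     ] [5.94046171e-01 2.05022383e-04 1.54000000e-01] [ 0.5794958 -0.0007195  0.154    ]
((412.9791564941406, 83.1875), 20.41747283935547) ((409.6644592285156, 178.99624633789062), 29.28658103942871) ((401.0, 187.0), 8.602425575256348)
R (array([ 0.56051126, -0.23636401,  0.09482836]), np.float64(0.002048520971763543))
R (array([ 0.56159321, -0.24132732,  0.07545834]), np.float64(0.001145602847714566))
R (array([ 0.55926826, -0.23888825,  0.09004375]), np.float64(0.0002216038098713133))
[ 0.55533417 -0.21635133  0.154     ] [ 0.57459266 -0.21822407  0.154     ] [ 0.55128368 -0.22828134  0.154     ]
tipL (array([0.51891387, 0.02971889, 0.13462404]), np.float64(0.004008014807765943))
tipR (array([ 0.49067155, -0.22822403,  0.13205834]), np.float64(0.0018279974423080784))
bowl (array([0.52385992, 0.30994295, 0.03002015]), np.float64(0.004945587369388976))
hend (array([0.44459278, 0.25103595, 0.08044414]), np.float64(0.00448234458844891))
LbarF [0.61576379 0.00150263 0.1425    ]
LbarR [ 0.68824279 -0.01484947  0.1425    ]
RbarF [ 0.59045211 -0.21961122  0.1425    ]
RbarR [ 0.67198108 -0.22485741  0.1425    ]
```

View pics/c2.png

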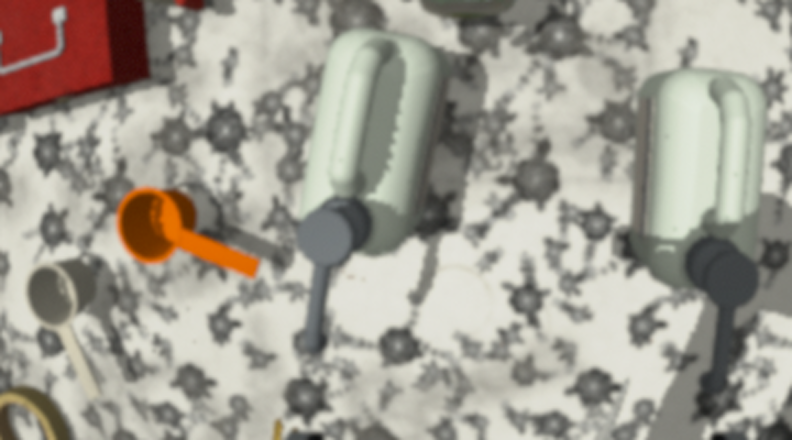

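The crop shows head L at (327,237), tip L (310,342), head R (728,275), tip R (717,383), bar L from (343,185) to (373,55), bar R from (737,215) to (725,90), the scoop bowl at (57,293) and the handle end at (97,395).

```bash
python3 - <<'E'
from h import *
w=load('w1');v=load('w2');t=load('top0');P=lambda x,y:(80+x/2.2,60+y/2.2)
for n,p,q,z in[('headL',(229,57),(327,237),.154),('tipL',(217,112),(310,342),.13),('headR',(414,77),(728,275),.154),('tipR',(414,134),(717,383),.13),('bowl',(97,121),(57,293),.047),('hend',(109,166),(97,395),.045)]:
    print(n,tri(ray(w,*p),ray(v,*P(*q))),onz(w,*p,z).round(3),onz(v,*P(*q),z).round(3))
for n,b in [('LbarF',(343,185)),('LbarR',(373,55)),('RbarF',(737,215)),('RbarR',(727,90))]: print(n,onz(v,*P(*b),.138).round(3))
E
```

```text
headL (array([0.58755073, 0.00929756, 0.14721406]), np.float64(0.0045105007321346365)) [0.586 0.005 0.154] [0.589 0.01  0.154]
tipL (array([0.51893941, 0.02921059, 0.13648479]), np.float64(0.004180619772661412)) [0.519 0.029 0.13 ] [0.516 0.034 0.13 ]
headR (array([ 0.56428503, -0.22225424,  0.14421893]), np.float64(0.002959603446702414)) [ 0.563 -0.218  0.154] [ 0.567 -0.221  0.154]
tipR (array([ 0.49108179, -0.22588832,  0.13692199]), np.float64(0.0004396092496360372)) [ 0.491 -0.228  0.13 ] [ 0.488 -0.228  0.13 ]
bowl (array([0.5237706 , 0.30797331, 0.03611981]), np.float64(0.00017324013058154413)) [0.524 0.299 0.047] [0.527 0.299 0.047]
hend (array([0.44269797, 0.25975214, 0.07026289]), np.float64(0.0034622821685108282)) [0.438 0.282 0.045] [0.431 0.277 0.045]
LbarF [0.616 0.003 0.138]
LbarR [ 0.691 -0.017  0.138]
RbarF [ 0.599 -0.229  0.138]
RbarR [ 0.673 -0.219  0.138]
```

```bash
python3 -m jog '{"translation":[[15,40,0],[15,40,0],[14,41,0],[0,0,40],[0,0,50],[0,0,50],[0,0,40],[0,0,30],[0,0,22],[0,0,0]],"twist":[0,0,0,-5.5,0,0,0,0,0,0]}' 85.4
python3 -m jog '{"translation":[[0,0,0],[0,0,0],[0,0,0],[0,0,0],[0,0,0],[0,0,0],[0,0,0],[0,0,0]],"twist":[0,0,0,0,0,0,0,0]}' 0 40
```

```text
t: 3.92
tcp_pos: [0.6286, -0.2184, 0.115]
orientation: [-3.14, 0.002, 0.096]
contact_force: [-0.5, -0.2, 0.6]
grip_width: 0.0856
gripper_force: 0.0
t: 4.92
tcp_pos: [0.63, -0.2187, 0.1163]
orientation: [-3.142, 0.0, 0.097]
contact_force: [0.6, 0.2, 0.7]
grip_width: -0.0002
gripper_force: 0.0
```

```bash
python3 - <<'E'
from h import *
w=snap('wrist','w3')
E
```

```text
(no output)
```

View pics/w3.png

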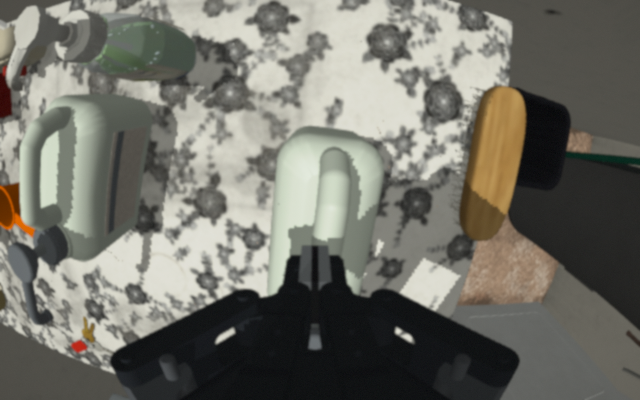

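The picture shows the closed fingers at (315,255), on the left edge of jug R's bar. The bar spans columns 318-350 at row 200. I'll work out where the bar really is.

```bash
python3 - <<'E'
from h import *
w=load('w3');v=load('w2');print(w[0]['tcp_pos'])
for z in(.10,.12,.1335,.15):
  print(z,[onz(w,u,r,z).round(3)[:2].tolist() for u,r in[(335,152),(318,200),(350,200),(316,240),(349,240),(315,258)]])
  print('  w2',[onz(v,80+a/2.2,60+b/2.2,z).round(3)[:2].tolist() for a,b in[(725,85),(719,150),(748,150),(722,200),(749,200)]])
M=np.array(w[1]['mount']);X=np.linalg.inv(M)@[0,0,0,1];print(X)
r=np.arctan2(np.hypot(X[0],X[1]),-X[2]);a=np.arctan2(-X[1],X[0]);print(w[1]['cx']+309.7*r*np.cos(a),w[1]['cy']+309.7*r*np.sin(a))
E
```

```text
[ 0.62997221 -0.21874035  0.11625085]
0.1 [[0.679, -0.227], [0.647, -0.219], [0.649, -0.24], [0.618, -0.221], [0.62, -0.243], [0.604, -0.221]]
  w2 [[0.677, -0.229], [0.635, -0.227], [0.636, -0.247], [0.603, -0.231], [0.603, -0.249]]
0.12 [[0.682, -0.225], [0.653, -0.218], [0.655, -0.237], [0.628, -0.22], [0.629, -0.24], [0.615, -0.22]]
  w2 [[0.676, -0.223], [0.636, -0.221], [0.637, -0.24], [0.606, -0.224], [0.606, -0.242]]
0.1335 [[0.684, -0.224], [0.657, -0.218], [0.659, -0.235], [0.634, -0.219], [0.636, -0.238], [0.622, -0.22]]
  w2 [[0.676, -0.219], [0.637, -0.217], [0.638, -0.235], [0.608, -0.22], [0.608, -0.237]]
0.15 [[0.687, -0.223], [0.663, -0.217], [0.664, -0.233], [0.641, -0.218], [0.643, -0.235], [0.631, -0.219]]
  w2 [[0.675, -0.214], [0.638, -0.212], [0.639, -0.229], [0.61, -0.215], [0.61, -0.231]]
[ 2.14187395e-04 -1.99778729e-02 -1.91462595e-01  1.00000000e+00]
314.8634255078754 233.92320601722912
```

```bash
python3 - <<'E'
from h import *
s,c=snap('side','side3'); a=cv2.resize(c['color'][180:310,320:450,::-1],(400,400),interpolation=cv2.INTER_CUBIC)
b=cv2.resize(load('w3')[1]['color'][130:290,240:400,::-1],(400,400),interpolation=cv2.INTER_CUBIC)
cv2.imwrite('pics/d1.png',np.hstack([a,b])); print(s['tcp_pos'],s['joint_positions'])
E
```

```text
[ 0.62997803 -0.21874304  0.11627215] [-4.11073232e-01  3.56125538e-01  1.37651398e+00  3.80711349e-05
  1.40901025e+00  1.06319708e+00]
```

View pics/d1.png

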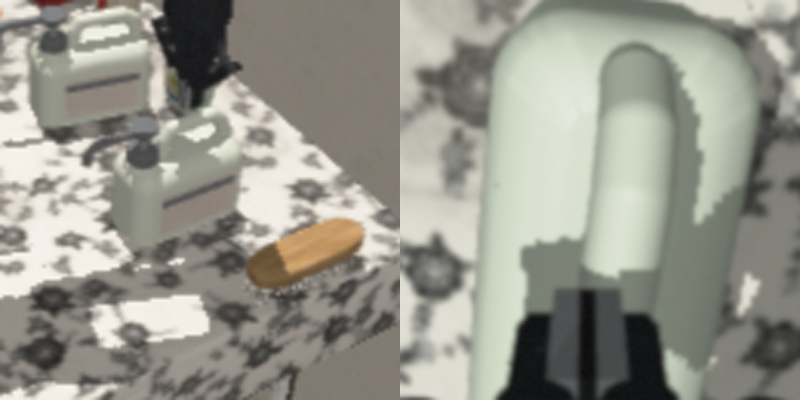

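```bash
python3 - <<'E'
from h import *
w=load('w3');s=load('side3');c=s[1];Rm=R.from_euler('xyz',c['rotation']).as_matrix()
def pj(X):
    p=Rm.T@(np.array(X)-c['eye']); u=c['cx']-c['fx']*p[0]/p[2]; v=c['cy']+c['fy']*p[1]/p[2]; return ((u-320)*3.08).round(0),((v-180)*3.08).round(0)
for n,X in dict(tcp=w[0]['tcp_pos'],up=w[0]['tcp_pos']+[0,0,.03],bar=[.632,-.228,.1335],head=[.564,-.221,.154],tip=[.49,-.2265,.13],brushmid=[0.6,-.4,0]).items(): print(n,pj(X))
print(tri(ray(w,315,246),ray(s,382,216)))
M=np.array(w[1]['mount']); 
for x,z in[(.011,0),(.011,-.013),(0,0),(.007,-.01)]:
  X=np.linalg.inv(M)@[x,0,z,1]; r=np.arctan2(np.hypot(X[0],X[1]),-X[2]); print(x,z,201.7+309.7*r*np.sign(-X[1]))
E
```

```text
tcp (np.float64(185.0), np.float64(127.0))
up (np.float64(186.0), np.float64(106.0))
bar (np.float64(192.0), np.float64(119.0))
head (np.float64(139.0), np.float64(121.0))
tip (np.float64(85.0), np.float64(162.0))
brushmid (np.float64(252.0), np.float64(309.0))
(array([ 0.63420982, -0.21975458,  0.1396348 ]), np.float64(0.0033310223012092558))
0.011 0 217.33144026186275
0.011 -0.013 225.3774446054241
0 0 233.9004944682614
0.007 -0.01 229.79684555633287
```

The fingertips occlude the bar, so they closed above it. I'll open, centre on the bar and go lower in steps while watching the force.

```bash
python3 -m jog '{"translation":[[0,8,0],[0,0,0],[0,0,0],[0,0,0],[0,0,5],[0,0,5],[0,0,0]],"twist":[0,0,0,0,0,0,0]}' 85.4
python3 -m jog '{"translation":[[0,0,0],[0,0,0],[0,0,0],[0,0,0],[0,0,0],[0,0,0],[0,0,0]],"twist":[0,0,0,0,0,0,0]}' 0 40
```

```text
t: 5.9
tcp_pos: [0.6302, -0.2264, 0.1052]
orientation: [-3.141, 0.001, 0.097]
contact_force: [-0.6, 0.8, -0.2]
grip_width: 0.0851
gripper_force: 0.0
t: 6.78
tcp_pos: [0.6327, -0.2268, 0.1094]
orientation: [3.14, -0.005, 0.097]
contact_force: [-0.5, 3.1, 10.5]
grip_width: -0.0
gripper_force: 5.7
```

Closing pushed the tool up 4 mm with about 10 N, so the real finger ends sit roughly 30 mm above the nominal TCP when shut. That also matches the finger ends' image row, about 246 against the 217–234 expected. I'll go lower stepwise.

```bash
python3 -m jog '{"translation":[[0,0,-4],[0,0,0],[0,0,0],[0,0,0],[0,0,8],[0,0,6],[0,0,0]],"twist":[0,0,0,0,0,0,0]}' 85.4
python3 - <<'E'
from h import *
w=snap('wrist','w4')
im=cv2.resize(w[1]['color'][120:400,100:540,::-1],None,fx=1.8,fy=1.8,interpolation=cv2.INTER_CUBIC); cv2.imwrite('pics/d2.png',im)
E
```

```text
t: 7.65
tcp_pos: [0.6299, -0.2264, 0.0949]
orientation: [-3.141, 0.002, 0.097]
contact_force: [0.7, 0.1, 0.4]
grip_width: 0.0852
gripper_force: 0.0
```

View pics/d2.png

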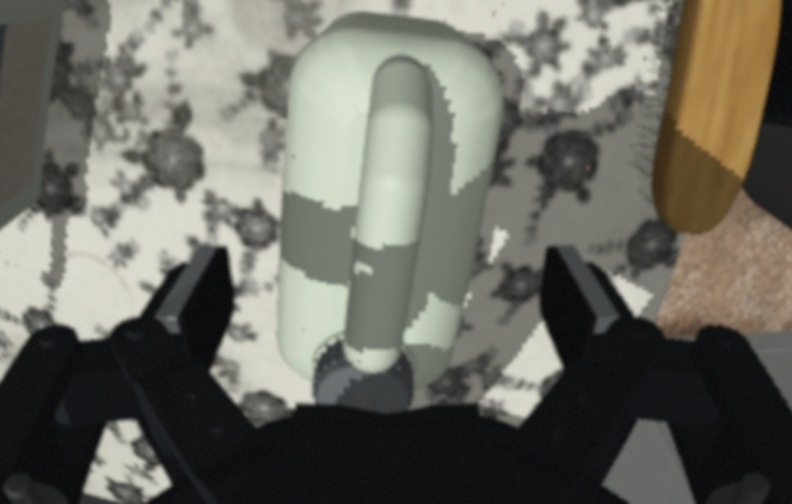

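The pads stand open on both sides of the bar and centred on it: the bar is at column 387 and the mid-pads are too, with pad ends at row 250. The head is at (362,380) behind the gripper. I'll lower a further 12 mm and close.

```bash
python3 -m jog '{"translation":[[5,0,6],[0,0,6],[0,0,0]],"twist":[0,0,0]}' 85.4
python3 -m jog '{"translation":[[0,0,0],[0,0,0],[0,0,0],[0,0,0],[0,0,0],[0,0,0]],"twist":[0,0,0,0,0,0]}' 0 60
```

```text
t: 8.07
tcp_pos: [0.6352, -0.2259, 0.0832]
orientation: [-3.141, 0.001, 0.097]
contact_force: [0.6, 0.4, -0.0]
grip_width: 0.0853
gripper_force: 0.0
t: 8.82
tcp_pos: [0.6358, -0.2263, 0.0846]
orientation: [3.141, -0.0, 0.097]
contact_force: [-2.2, -0.2, 3.6]
grip_width: 0.0164
gripper_force: 55.9
```

```bash
python3 -m jog '{"translation":[[0,0,0],[0,0,0],[0,0,4],[0,0,4],[0,0,0]],"twist":[0,0,0,0,0]}' 70
python3 -m jog '{"translation":[[0,0,0],[0,0,0],[0,0,0],[0,0,0],[0,0,0],[0,0,0]],"twist":[0,0,0,0,0,0]}' 0 60
```

```text
t: 9.45
tcp_pos: [0.6352, -0.226, 0.0754]
orientation: [-3.141, 0.001, 0.096]
contact_force: [0.4, 0.0, -0.2]
grip_width: 0.0699
gripper_force: 0.0
t: 10.2
tcp_pos: [0.6359, -0.2262, 0.0766]
orientation: [3.141, -0.0, 0.097]
contact_force: [-0.1, 1.3, 2.7]
grip_width: 0.0164
gripper_force: 58.4
```

```bash
python3 -m jog '{"translation":[[0,0,-8],[0,0,-10],[0,0,-10],[0,0,0],[0,0,0],[0,0,0],[0,0,0],[0,0,0]],"twist":[0,0,0,0,0,0,0,0]}'
python3 -m jog '{"translation":[[0,0,0],[0,0,0]],"twist":[0,0]}'
python3 - <<'E'
from h import *
s=ctrl.observe(); print(s['contact_force'],s['moment'])
E
```

```text
t: 11.2
tcp_pos: [0.6356, -0.2262, 0.104]
orientation: [-3.141, 0.0, 0.097]
contact_force: [0.9, 0.3, -3.3]
grip_width: 0.0162
gripper_force: 58.6
t: 11.45
tcp_pos: [0.6357, -0.2262, 0.1043]
orientation: [-3.142, 0.0, 0.097]
contact_force: [0.0, 0.7, -3.3]
grip_width: 0.0167
gripper_force: 58.6
[ 0.04196749  0.7063553  -3.25649441] [ 0.00867246 -0.08240964  0.0116352 ]
```

R weighs about 0.33 kg, so it is nearly empty. I set it back and go to L.

```bash
python3 -m jog '{"translation":[[0,0,10],[0,0,9],[0,0,7],[0,0,2],[0,0,0]],"twist":[0,0,0,0,0]}'
python3 -m jog '{"translation":[[0,0,0],[0,0,0],[0,0,0],[0,0,0],[0,0,-45],[0,0,-50],[0,0,-50],[10,-54,0],[10,-54,0],[10,-54,0],[10,-53,0],[0,0,0]],"twist":[0,0,0,0,0,0,0,0,0,0,0,10.25]}' 85.4
python3 -m jog '{"translation":[[0,0,0],[0,0,45],[0,0,45],[0,0,35],[0,0,15],[0,0,5],[0,0,0]],"twist":[10.25,0,0,0,0,0,0]}'
```

```text
t: 12.08
tcp_pos: [0.636, -0.226, 0.0768]
orientation: [-3.142, -0.0, 0.097]
contact_force: [-1.3, 0.7, 2.1]
grip_width: 0.0163
gripper_force: 59.0
t: 13.58
tcp_pos: [0.6549, -0.0039, 0.2214]
orientation: [-3.14, -0.0, -0.081]
contact_force: [0.2, -1.1, -0.4]
grip_width: 0.0857
gripper_force: 0.0
t: 14.45
tcp_pos: [0.6558, -0.0085, 0.0777]
orientation: [-3.141, -0.002, -0.261]
contact_force: [0.3, 0.5, 0.8]
grip_width: 0.0854
gripper_force: 0.0
```

```bash
python3 -m jog '{"translation":[[0,0,0],[0,0,0],[0,0,0],[0,0,0],[0,0,0],[0,0,0]],"twist":[0,0,0,0,0,0]}' 0 60
```

```text
t: 15.2
tcp_pos: [0.6555, -0.0082, 0.0768]
orientation: [-3.141, -0.001, -0.261]
contact_force: [4.0, 1.3, 1.7]
grip_width: 0.0164
gripper_force: 58.6
```

```bash
python3 -m jog '{"translation":[[0,0,-8],[0,0,-10],[0,0,-10],[0,0,0],[0,0,0],[0,0,0],[0,0,0],[0,0,0],[0,0,0],[0,0,0]],"twist":[0,0,0,0,0,0,0,0,0,0]}'
python3 -m jog '{"translation":[[0,0,0],[0,0,0]],"twist":[0,0]}'
```

```text
t: 16.45
tcp_pos: [0.6548, -0.0084, 0.1043]
orientation: [-3.142, -0.0, -0.261]
contact_force: [-1.3, 0.8, -8.3]
grip_width: 0.0165
gripper_force: 58.4
t: 16.7
tcp_pos: [0.6548, -0.0084, 0.1043]
orientation: [-3.142, -0.0, -0.261]
contact_force: [0.7, 0.7, -8.8]
grip_width: 0.0157
gripper_force: 58.4
```

L weighs about 0.88 kg, so L is the fuller jug. I set it back, then back off for a fresh wrist look at its spout and the scoop.

```bash
python3 -m jog '{"translation":[[0,0,10],[0,0,9],[0,0,7],[0,0,2],[0,0,0]],"twist":[0,0,0,0,0]}'
python3 -m jog '{"translation":[[0,0,0],[0,0,0],[0,0,0],[0,0,0],[0,0,-45],[0,0,-50],[0,0,-50],[-45,-18,-30],[-45,-18,-30],[-45,-18,-30],[-45,-20,-30],[0,0,0]],"twist":[0,0,0,0,0,0,0,0,0,0,0,0]}' 85.4
python3 - <<'E'
from h import *
import json
w=snap('wrist','w5'); t=snap('top','top5'); print(w[0]['tcp_pos'],w[0]['t'])
a=w[1]['color'][:,:,::-1]; b=cv2.resize(t[1]['color'][140:240,220:350,::-1],None,fx=4,fy=4,interpolation=cv2.INTER_CUBIC)
im=np.zeros((600,800,3),np.uint8)
# wrist crop around spout L and scoop
def pjw(X):
    M=np.array(w[1]['mount']);T=np.eye(4);T[:3,:3]=R.from_euler('xyz',w[0]['orientation']).as_matrix();T[:3,3]=w[0]['tcp_pos']
    p=np.linalg.inv(T@M)@np.r_[X,1]; r=np.arctan2(np.hypot(p[0],p[1]),-p[2]); a=np.arctan2(-p[1],p[0]); return w[1]['cx']+309.7*r*np.cos(a),w[1]['cy']+309.7*r*np.sin(a)
for n,X in dict(tip=[.518,.0265,.13],head=[.587,.0065,.154],bowl=[.5235,.3005,.047],hend=[.434,.279,.045]).items(): print(n,np.round(pjw(X),1))
E
```

```text
t: 17.32
tcp_pos: [0.6553, -0.0085, 0.0769]
orientation: [-3.142, -0.001, -0.261]
contact_force: [1.8, -0.4, -4.9]
grip_width: 0.0165
gripper_force: 59.0
t: 18.82
tcp_pos: [0.4996, 0.1117, 0.3459]
orientation: [-3.138, -0.007, -0.258]
contact_force: [0.5, -1.1, -0.3]
grip_width: 0.0856
gripper_force: 0.0
[0.49957726 0.11167366 0.34586184] 18.825
tip [375.8 137.5]
head [382.2  80.2]
bowl [200.6 174.2]
hend [229.7 220.3]
```

```bash
python3 - <<'E'
from h import *
w=load('w5'); im=w[1]['color'][50:260,140:420,::-1]; cv2.imwrite('pics/d3.png',cv2.resize(im,None,fx=2.8,fy=2.8,interpolation=cv2.INTER_CUBIC))
E
```

```text
(no output)
```

View pics/d3.png

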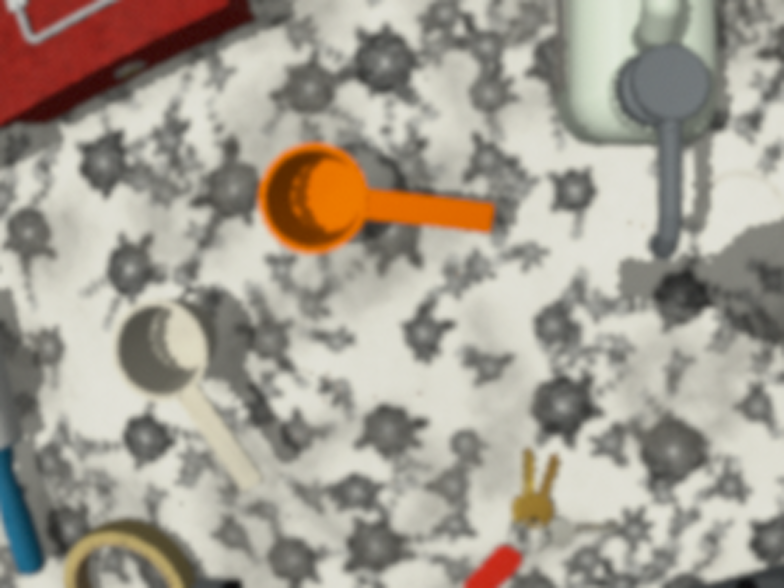

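The picture shows head (670,82), spout mouth about (665,243), white scoop mouth centre (164,348), handle end (252,484) and tape about (127,585). The orange look-alike is at (315,198) and is left alone.

```bash
python3 - <<'E'
from h import *
w=load('w5');v=load('w2');u=load('w1');P=lambda x,y:(140+x/2.8,50+y/2.8);Q=lambda x,y:(80+x/2.2,60+y/2.2)
for n,p,q,z in[('head',(670,82),(327,237),.154),('tip',(665,243),(310,338),.13),('bowl',(164,348),(57,293),.047),('hend',(252,484),(97,395),.045)]:
    print(n,tri(ray(w,*P(*p)),ray(v,*Q(*q))),onz(w,*P(*p),z).round(4))
h=onz(w,*P(670,82),.154);t=onz(w,*P(665,243),.13);b=onz(w,*P(164,348),.047);e=onz(w,*P(252,484),.045)
print('jug yaw',np.degrees(np.arctan2(*(h-t)[1::-1])),np.hypot(*(h-t)[:2]),'scoop yaw',np.degrees(np.arctan2(*(b-e)[1::-1])),np.hypot(*(b-e)[:2]))
d=(e-b)[:2]/np.hypot(*(e-b)[:2]); print('grip',b[:2]+.0645*d, 'tape',onz(w,*P(127,585),.02))
E
```

```text
head (array([0.58881804, 0.00969934, 0.15387407]), np.float64(4.418236052834222e-05)) [0.5888 0.0097 0.154 ]
tip (array([0.52239801, 0.02764192, 0.14480656]), np.float64(0.004300110573714924)) [0.5184 0.0242 0.13  ]
bowl (array([0.52294155, 0.31021711, 0.0332644 ]), np.float64(6.893439996678432e-05)) [0.5243 0.3041 0.047 ]
hend (array([0.42732118, 0.28308613, 0.0376021 ]), np.float64(0.00026391078506209575)) [0.4294 0.2801 0.045 ]
jug yaw -11.595849104202173 0.07190924573631904 scoop yaw 14.163322315179903 0.09787064745615928
grip [0.46177964 0.28827848] tape [0.37280779 0.40781224 0.02      ]
```

```bash
python3 -m jog '{"translation":[[0,0,0],[0,0,0],[0,0,0],[0,0,0],[0,0,0],[0,0,0],[0,0,0],[0,0,0],[0,0,0],[0,0,0],[0,0,0],[0,0,0]],"twist":[-10.4,-10.4,-10.4,-10.4,-10.4,-10.4,-10.4,-10.4,-10.4,-10.4,-10.4,-10.4]}' 45 25
python3 -m jog '{"translation":[[0,0,0],[0,0,0],[0,0,0],[0,0,0],[0,0,0],[0,0,0],[0,0,0],[0,0,0],[0,0,0],[0,0,0]],"twist":[-10.4,-10.4,-10.4,-10.4,-10.4,-10.4,-10.4,-10.4,0,0]}'
cat > go.py <<'E'
from h import *
import sys
s=ctrl.observe(); d=R.from_euler('xyz',s['orientation']).as_matrix().T@(np.array([float(a) for a in sys.argv[1:4]])-s['tcp_pos'])
print('tool shift mm',(d*1000).round(1),'yaw',np.degrees(s['orientation'][2]).round(1),'j6',s['joint_positions'][5].round(2))
E
python3 go.py .462 .2875 .09
```

```text
t: 20.42
tcp_pos: [0.5003, 0.1085, 0.3392]
orientation: [-3.138, -0.0, 1.921]
contact_force: [-0.2, 1.0, 0.8]
grip_width: 0.0448
gripper_force: 0.0
t: 21.68
tcp_pos: [0.5002, 0.1091, 0.3403]
orientation: [3.141, -0.002, -2.919]
contact_force: [-0.2, 0.2, -0.3]
grip_width: 0.0446
gripper_force: 0.0
tool shift mm [ -2.6 182.4 250.3] yaw -167.3 j6 -1.68
```

```bash
python3 -m jog '{"translation":[[0,46,0],[0,46,0],[0,45,0],[-3,45,0],[0,0,50],[0,0,50],[0,0,50],[0,0,50],[0,0,50],[0,0,0],[0,0,0]],"twist":[0,0,0,0,-1.3,0,0,0,0,0,0]}'
python3 go.py .462 .2875 -.003
```

```text
t: 23.05
tcp_pos: [0.463, 0.288, 0.0932]
orientation: [3.141, 0.002, -2.893]
contact_force: [-0.2, -0.6, 0.7]
grip_width: 0.0449
gripper_force: 0.0
tool shift mm [ 1.2 -0.3 96.2] yaw -165.8 j6 -1.36
```

```bash
python3 -m jog '{"translation":[[0,0,30],[0,0,25],[0,0,20],[0,0,10],[0,0,6],[0,0,4],[0,0,0]],"twist":[0,0,0,0,0,0,0]}'
python3 -m jog '{"translation":[[0,0,0],[0,0,0],[0,0,0],[0,0,0],[0,0,0],[0,0,0]],"twist":[0,0,0,0,0,0]}' 0 25
```

```text
t: 23.92
tcp_pos: [0.4622, 0.2877, -0.0032]
orientation: [3.141, 0.001, -2.892]
contact_force: [0.5, 0.9, 0.6]
grip_width: 0.0452
gripper_force: 0.0
t: 24.68
tcp_pos: [0.4619, 0.2876, -0.0036]
orientation: [3.142, 0.0, -2.891]
contact_force: [-0.9, 0.1, 2.0]
grip_width: 0.0159
gripper_force: 26.3
```

```bash
python3 -m jog '{"translation":[[0,0,-10],[0,0,-20],[0,0,-20],[0,0,0]],"twist":[0,0,0,0]}'
python3 go.py .375 .0255 .047
python3 - <<'E'
from h import *
w=load('w5');P=lambda x,y:(140+x/2.8,50+y/2.8)
for n,p in dict(k1=(528,450),k2=(556,462),k3=(535,515),fob=(500,560),ob=(315,198),oh=(493,217)).items(): print(n,onz(w,*P(*p),.02 if n!='ob' and n!='oh' else .047).round(3))
snap('wrist','w6')
E
```

```text
t: 25.18
tcp_pos: [0.4636, 0.2884, 0.0486]
orientation: [3.141, 0.004, -2.891]
contact_force: [0.3, 0.2, -0.2]
grip_width: 0.016
gripper_force: 26.2
tool shift mm [ 151.  -232.8    0.8] yaw -165.7 j6 -1.36
k1 [0.4   0.115 0.02 ]
k2 [0.388 0.1   0.02 ]
k3 [0.357 0.121 0.02 ]
fob [0.332 0.15  0.02 ]
ob [0.581 0.19  0.047]
oh [0.544 0.099 0.047]
```

```bash
python3 -m jog '{"translation":[[25,-40,0],[26,-50,0],[26,-50,0],[26,-50,0],[24,-49,0],[0,0,0],[0,0,0],[0,0,0],[0,0,0]],"twist":[0,0,0,0,0,7.2,7.1,0,0]}'
python3 go.py .453 .0255 .02
python3 - <<'E'
from h import *
w=snap('wrist','w7');t=snap('top','top7');s=ctrl.observe()
im=w[1]['color'];print(s['tcp_pos'])
E
```

```text
t: 26.35
tcp_pos: [0.3976, 0.0248, 0.0457]
orientation: [3.142, -0.001, -3.138]
contact_force: [-0.4, -0.7, -0.0]
grip_width: 0.0156
gripper_force: 26.2
tool shift mm [-55.5   0.5  25.7] yaw -179.8 j6 -1.64
[0.39781569 0.02482058 0.04598059]
```

```bash
python3 -m jog '{"translation":[[0,0,10],[-14,0,10],[-14,0,0],[-14,0,0],[-13,1,0],[0,0,12],[0,0,8],[0,0,5],[0,0,2],[0,0,0]],"twist":[0,0,0,0,0,0,0,0,0,0]}'
python3 go.py .453 .0255 -.003
python3 - <<'E'
from h import *
w=snap('wrist','w8');t=snap('top','top8')
E
```

```text
t: 27.7
tcp_pos: [0.4529, 0.0256, -0.0007]
orientation: [-3.142, -0.0, -3.141]
contact_force: [0.6, 0.3, -0.5]
grip_width: 0.0161
gripper_force: 26.2
tool shift mm [-0.1 -0.1  2.3] yaw -180.0 j6 -1.63
```

```bash
python3 -m jog '{"translation":[[0,0,2],[0,0,1],[0,0,0],[0,0,0]],"twist":[0,0,0,0]}'
python3 -m jog '{"translation":[[0,0,0],[0,0,0],[0,0,0],[0,0,0],[0,0,-10],[0,0,-40],[0,0,-60],[0,0,-60],[0,0,-60],[40,0,-10],[0,0,0],[0,0,0]],"twist":[0,0,0,0,0,0,0,0,0,0,0,0]}' 45
python3 - <<'E'
from h import *
t0=load('top0');t=snap('top','top9');w=snap('wrist','w9')
d=cv2.absdiff(t[1]['color'],t0[1]['color']).max(2); d[:,:]*=1
roi=d[150:260,290:380]
m=(roi>35).astype(np.uint8)
for r in m[30:100,:70]: print(''.join('#' if x else '.' for x in r))
E
```

```text
t: 28.3
tcp_pos: [0.4531, 0.0256, -0.0036]
orientation: [-3.142, 0.0, -3.141]
contact_force: [-2.0, -0.2, 1.8]
grip_width: 0.0161
gripper_force: 26.4
t: 29.8
tcp_pos: [0.4132, 0.0256, 0.2366]
orientation: [-3.142, 0.001, -3.141]
contact_force: [-0.5, 0.8, 0.1]
grip_width: 0.0449
gripper_force: 0.0
.................................##...................................
......................................................................
......................................................................
.........................................................#............
.........................................................#............
.........................................................#............
.........................................................#............
......................................................................
......................................................................
..................................#...................................
......................................................................
....................
[... 3468 characters left out ...]
..############....###..........##########....#######..#######
......##.#.##############.####...........##########...#######..#######
......##...###################............##################.##.######
....####....#############.####.....##.....##################.###.#####
....####.#..###...........................###############...####.#####
....#..#.##.###....................................#####..#.###...####
........###.##.......................................####.#.##....####
......#.###.##.......................................####.#.##......##
.....##.###.##.......................................####.#.###......#
.....######.##.......................................#####..###.......
```

```bash
python3 -m jog '{"translation":[[-44,-4,0],[-44,-4,0],[-44,-4,0],[-43,-4.5,0],[0,0,0],[0,0,0],[0,0,0],[0,0,0]],"twist":[0,0,0,0,0,0,0,0]}' 0
python3 - <<'E'
from h import *
w=snap('wrist','w10');t=snap('top','top10');s=w[0]
M=np.array(w[1]['mount']);T=np.eye(4);T[:3,:3]=R.from_euler('xyz',s['orientation']).as_matrix();T[:3,3]=s['tcp_pos']
def pj(X):
    p=np.linalg.inv(T@M)@np.r_[X,1]; r=np.arctan2(np.hypot(p[0],p[1]),-p[2]); a=np.arctan2(-p[1],p[0]); return w[1]['cx']+309.7*r*np.cos(a),w[1]['cy']+309.7*r*np.sin(a)
for n,X in dict(spout=[.5175,.0255,.13],bowl=[.5175,.0255,.047],head=[.588,.009,.154],hend=[.417,.0255,.045]).items(): print(n,np.round(pj(X),1))
u,v=pj([.5175,.0255,.047]); u,v=int(u),int(v)
g=cv2.cvtColor(w[1]['color'],cv2.COLOR_RGB2GRAY); r=60
sub=cv2.medianBlur(g[v-r:v+r,u-r:u+r],3)
c=cv2.HoughCircles(sub,cv2.HOUGH_GRADIENT,1,8,param1=80,param2=14,minRadius=17,maxRadius=36)
print((c[0][:6]+[u-r,v-r,0]).round(1) if c is not None else None)
for a in cv2.resize(sub,(60,40),interpolation=cv2.INTER_AREA): print(''.join(' .:-=+*#%@'[int(x)*10//256] for x in a))
E
```

```text
t: 30.9
tcp_pos: [0.5877, 0.0093, 0.2371]
orientation: [-3.142, 0.001, -3.141]
contact_force: [-0.1, 0.8, -0.2]
grip_width: -0.0003
gripper_force: 0.0
spout [332.3 115. ]
bowl [328.3 112.9]
head [314.1 197.3]
hend [328.3  30. ]
[[330.5 114.5  23.1]
 [326.5 105.5  34.3]
 [318.5 117.5  34.2]
 [316.5 126.5  35.4]
 [318.5 107.5  26.6]
 [310.5 118.5  29.9]]
++**==++++++=+#%%%%%*======*##%%%##*===+#%%##**###+=-=++**##
=+**+=++++++*#%%%%%%#======*##%%%#*++==+#%#***##***+=+#%%%%%
+++*++++++++#%%%%%%%*===--=*##%%%#****+*****++*++*#***%%%%%%
#***#%%#++**#%%%#**+-::::-=*#%%%%%#****##***+++++*****%%%%%%
###*##%%##%%###+-----::::-=*#%%%%%%%%######%#*+++=++**#%%%%%
#%#****#*#%#+=-------:::::=*##%%%%%%%%%%%%%%#+====++++*%%%%%
%%%#####****+=----===:::::-*##%%%%%%%%%%#%%%*=----====*#%%%%
#%%%%%%%%#*+*=:---=++-::.:-*##%%%%#####***%%*=---======#%%%%
#%%%%%%%%%%#*=----===:::.:-*##%%%%#++++++*#%%#+-==++===#%%%%
**#%%%%%%%%%%#*=-----::::-=*##%%%%#*++++***#%*+--====-+#%%%%
##%%%%%%%%%%%%%+-:---::-==+*##%%%%%%#*****++*+==--===+*%%%%%
%%%%%%%%%%%%%%%*++***+==+++*##%%%%%%%%#*#*==+++==+**#%%%%%%%
%%%%%%%%%%%%%
[... 994 characters left out ...]
===*##*+=-=*%%%%#***+========
+*%%%++++***#%%#**#%%%%%%%%+-=====**+=-===+#%#**++++++=+====
+*##*+==----=++++*#%%%%%%%#=-====*#%#**##**##**+++++++++*#*+
------:::::::---===+**##%%*--===+#%%%%%%%%%%%%#*==++++++####
--::...:::::------========--====*%%%%%%%%%%%%%%#+==++=++***+
--::...::::----========-----====+#%%%%%%%%%%%%%#+=-=========
==-:::::----============---=======+#%##%%%%%%%%%#*+==+++===*
++=-::::--==++=====+++++=--========+##*#%%%%%%%%%%#+=+++==*#
+==-::::-=+++++===+****+=--=========+**#%%%%%%%%%%#*====+*##
==::::::-==++++++++++++=--====+***++++*%%%%%%%%%%#***+==*#%%
=-::----====+++++======---====*####**+*#%%%%%%%%%#***#+=*%%%
===========++++===--::::--====*##%###**#%%%%%%%%##*+*####%%%
```

The bowl sits at about (330,114) with the spout end at (330,111) over it, so it is centred within a few millimetres. Now press.

```bash
python3 -m jog '{"translation":[[0,0,40],[0,0,40],[0,0,25],[0,0,5],[0,0,4],[0,0,3],[0,0,0],[0,0,0]],"twist":[0,0,0,0,0,0,0,0]}'
python3 -m jog '{"translation":[[0,0,4],[0,0,4],[0,0,4],[0,0,0],[0,0,0]],"twist":[0,0,0,0,0]}'
```

```text
t: 32.0
tcp_pos: [0.5891, 0.0091, 0.1207]
orientation: [-3.141, 0.003, -3.141]
contact_force: [0.7, -0.2, 4.6]
grip_width: 0.0001
gripper_force: 2.2
t: 32.62
tcp_pos: [0.5891, 0.0091, 0.109]
orientation: [-3.141, 0.003, -3.141]
contact_force: [-1.1, 0.5, 10.0]
grip_width: 0.0001
gripper_force: 4.5
```

```bash
python3 -m jog '{"translation":[[0,0,3],[0,0,3],[0,0,2],[0,0,0],[0,0,0]],"twist":[0,0,0,0,0]}'
python3 -m jog '{"translation":[[0,0,2],[0,0,2],[0,0,0],[0,0,0]],"twist":[0,0,0,0]}'
```

```text
t: 33.25
tcp_pos: [0.5893, 0.0091, 0.1033]
orientation: [-3.141, 0.003, -3.141]
contact_force: [-10.8, 0.1, 25.5]
grip_width: -0.0005
gripper_force: 12.1
t: 33.75
tcp_pos: [0.5895, 0.0091, 0.1031]
orientation: [-3.141, 0.004, -3.141]
contact_force: [-25.0, 2.0, 49.4]
grip_width: 0.0006
gripper_force: 24.7
```

It stopped hard at 0.103, 18 mm below contact. Now release and retreat.

```bash
python3 -m jog '{"translation":[[0,0,-5],[0,0,-5],[0,0,-6],[0,0,-8],[0,0,-10],[0,0,-40],[0,0,-50],[0,0,-10],[0,0,0],[0,0,0],[0,0,0],[0,0,0]],"twist":[0,0,0,0,0,0,0,0,0,0,0,0]}'
python3 - <<'E'
from h import *
w0=load('w10');w=snap('wrist','w11');t=snap('top','top11');print(w[0]['tcp_pos'])
d=cv2.absdiff(w[1]['color'],w0[1]['color']).max(2);print('w diff frac',(d>40).mean(),(d[53:173,268:388]>40).mean())
g=cv2.medianBlur(cv2.cvtColor(w[1]['color'],cv2.COLOR_RGB2GRAY)[53:173,268:388],3)
c=cv2.HoughCircles(g,cv2.HOUGH_GRADIENT,1,8,param1=80,param2=14,minRadius=17,maxRadius=36);print((c[0][:3]+[268,53,0]).round(1))
for a in cv2.resize(g,(60,40),interpolation=cv2.INTER_AREA)[12:32]: print(''.join(' .:-=+*#%@'[int(x)*10//256] for x in a))
E
```

```text
t: 35.25
tcp_pos: [0.5875, 0.0092, 0.2281]
orientation: [3.141, -0.002, -3.141]
contact_force: [0.8, 0.5, -0.3]
grip_width: 0.0
gripper_force: 0.0
[0.58749204 0.00921745 0.22811511]
w diff frac 0.109296875 0.029513888888888888
[[315.5 121.5  32.1]
 [335.5 111.5  28.6]
 [326.5 118.5  28.6]]
%%%%%%%%%%%%%#**#%%#*++++**##%####%%%%%%%*+=+**#%%%%%%%%%%%%
%%%%%%%%%%%%%#*##**++++*###*++====++*#%%#*+=+#%%%%%%%%%%%%%%
%%%%%%%%%%%%%*+++++++*##*+===++==----=*#%#**#%%%%%%%%%%%%%%%
%%%%%%%%%%%%%*++++++*##+=+**#%%%#+=----=*#%%%%%%%%%%%%%%%%%%
%%%%%%%%%%%#+==++++*##++*#%%%%%%%%*==---=*%%%%%%%%%%%%%%%%%%
%%%%%%%%%%*+===+++++*++*#%%%%%%%%%#+===--=*%%%%%%%###*#%%%%%
%%%%%%%%%*++==+++++===*#%%%%%%%%%%#*=++---+#%%%%##*+++*%%%%%
%%%%%%%%*+++++++++===+#%%%%%%%#+==++===---=*%%%#*+++++**####
%%%%%%%%++++++++++++++#%%%%%%#=:----====---*%%%%%#++++=+++*#
%%%%%%%#+=+*#+++++##++#%%%%%%*-:----====--=*%%%%%%#*****#*##
%%%%%%%*==+#%#++++##++*%%%%%%*------=++---=#%%%%%%%%%%%%#**#
%%%%%%#++++#%%*+++*#*++*%%%%%*--===-=+=---+#%%%%%%%%%%%#*+**
%%%%%%*+++#%%%%*+++##*++*#%%%+-=======---=##%%%%%%%%%#*+==++
%%%%%#++++%%%%%%#++*##*+=+*#*=-=====----+##+*%%%%%%%#+=---=+
%%%%%%+++*%%%%%%%%#**##*+====--====---=*##++#%%%%%%#*+==---=
%%%%%*+++#%%%%%%%%###%%%#*+=--======+*##*==#%%%%%%#*====---=
##%%%++++#%%%%%%%#*#%%%%%%%*--====+*##*+=-+#%%%%#***+=-=====
++*%*++++***%%%#**#%%%%%%%%*--====+**=-===+#%%#**+++++======
+++*++==---=++++*#%%%%%%%%%+-====+*##*+*#*+*##*++++++++++**+
----=--::::::--==++**#%%%%#=-====*%%%%%%%%%%%%%*+=+*++++*###
```

The view matches the one before the press: the spout is up again over the bowl, and the arm is clear. Handing in.

```bash
python3 -c "
from station import ctrl
print(ctrl.job_done())"
```

```text
the job is handed in; nothing more can be done
None
```

I lifted both jugs and found the left one fuller (about 0.88 kg against 0.33 kg), stood the white scoop under its spout, pressed its pump to the stop and let it come back up, and handed the job in at about 35 s; no verdict was shown.

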